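# Check the trolley's brake levers on the test stands

### The arm

A 6-joint arm with a two-finger parallel gripper is mounted at the origin on a cart in front of the work surface, level with it; the furniture and walls round the work are solid. World frame = base frame: x ahead of the robot, y to its left, z up, the work surface at z = 0. Lengths are in mm, angles in degrees, forces in N, time in s.
With the tool pointing down it reaches from about 300 to 850 mm from the base axis. Payload 4.2 kg.
Tool frame: the origin (TCP) lies midway between the tips of the shut fingers; the grasp point (between the pads) lies 19 mm behind it (env.grasp_offset is the distance from the TCP to the grasp point, in mm); z points along the fingers, y is the line along which they close (so a half turn about z gives the same grasp; the last joint's range is limited). The gripper opens to 91 mm and grips with 3 to 60 N. Pads are 32 mm wide; open, the fingers measure 118 mm over their backs; the gripper's body (76 mm by 178 mm) begins 60 mm behind the grasp point.
Start: joints at [-72.365, 18.312, 89.639, -0, 72.044, -1.146], TCP at [185.131, -544.398, 213.976] pointing down, gripper open.
Joint ranges: [-177.97, 177.97], [-48.28, 115.42], [12.27, 149.76], [-77.06, 257.06], [2.81, 150.46], [-146.56, 146.56]. Speed limits (degrees/s): [147.25, 147.25, 180, 180, 180, 180].

### API

Orientations are given as [roll, pitch, yaw] about the fixed x, y, z axes, in that order (R = Rz(yaw) Ry(pitch) Rx(roll)).
In Python, from workcell import env, optics gives the robot as it stands. The module is installed in compiled form; this text tells all that it offers.
- The arm moves only by the tool send_rows, never from a script. Its argument "targets" is a list that holds one entry, the list of rows, each a list of 7 numbers: the turn, a rotation vector about the world's x, y, z scaled (see below), then the shift along the world's x, y, z scaled (see below), then the closure, from -1 (fully open) to 1 (shut). In form: [[[rx, ry, rz, x, y, z, gripper], ...]]. A call has 1 to 12 rows; each row shifts and turns the commanded pose from where the row before left it; what a row does not reach is not made up. The controller multiplies each number of a shift by 0.2 m and each number of a turn by pi/2 rad. A row lasts 1/10 s, in which the tool goes at most 50 mm and 8.59 degrees, less where a joint would pass 70% of its speed; a pose out of reach is approached as far as the arm can. A call with a number of a shift or a turn outside -1 to 1 is refused whole. A call with a gripper value outside its range is refused whole. The fingers move at their own pace and stop on an object; "grip_force" is the grip in N (left out, the last holds). Time passes only in rows, so rows that do not move let the fingers close. It gives the time, the measured TCP pose, the force, the opening and the grip force at its end, in the units of the state.
- env.state(): the state, without advancing time (a new reading comes with each control period).
- optics.grab_frame(name): name is "scene" or "top" or "wrist"; returns (picture, depth): 400x640x3 uint8, red, green, blue; 400x640 float32, mm along the optical axis (not along the pixel's ray), 0 where there is no reading.
- optics.camera_info(name): a dict with "camera_matrix" (3x3 intrinsics, pixels), "k1" (the pictures are not rectified: a ray, as slopes to the right and down, at radius r is drawn at 1 + k1 r^2 times it, then the intrinsics apply), "R" (3x3) and "t" (3): a world point X has camera coordinates R X + t; the wrist camera has in their place "mount" (4x4, takes a point from camera to tool coordinates, whose origin is the TCP and whose axes are the flange's). Camera axes: x right, y down, z forward; pixel columns grow to the right and rows downward; lengths in mm; the calibration is good to about 2 mm. A picture is of the moment at which its call begins: read the wrist's pose just before it. camera_info takes no time and is no camera call.
- env.job_done(): hands the job in; it is judged then, once.
Trained networks look in the newest picture that a camera, given by its name, has taken for a name from the list of things; names that differ only in an ending like _2 or _b are one class to them, and where a whole thing is asked for, a point or a joint stands for the part that bears it (a point fixed in the world has none). Each returns a list of dicts, best first, with "conf" (0 to 1); they miss things now and then, are a little off and sometimes report something else, mostly with a low value. They report only what shows in the picture. A call takes as long as a camera call.
- optics.silhouettes(camera, name): "mask" (400x640 bool, what is visible of it) and "at" ([column, row] in pixels, amid what is visible of it).
- optics.place_of(camera, name): "at" ([column, row] in pixels: a listed point, or the origin of a listed thing).
The state is a dict: "time_s": time; "qpos": joint angles; "qvel": joint speeds; "effort": joint torques, N m; "ee_pos": TCP position; "ee_rot": TCP orientation; "force": force on the tool from outside, world axes, zero at the start; "torque": the same for the moment, N m; "gripper_width": finger opening in mm; "gripper_force": force on a finger pad.
Only numpy, scipy, OpenCV 4.12 (cv2) and the standard library are available. Lean on these libraries where they do the work, as an engineer would, in place of code of your own. Each camera call takes 0.05 s, during which the arm holds its last target. There are 200 camera calls.

### The job

The lab trolley's two brake handles stand on the bench for their safety check. With closed fingers, press the red lever in until it stops short of the bar, hold it there for a second and let it spring right back out; then do the same with the blue lever. Press only from the front with the outside of the fingers: don't grip a lever or reach behind it, don't touch the bars, don't force the levers against their stops, and leave the other things on the bench where they are.

Things in the scene. Friction and masses are not known exactly. Their poses are not given: they have to be found in the camera images.
- red_stand: fixed test stand of the red lever: steel base plate 100 x 150 x 10 mm (x, y, z); origin at the centre of its underside. Column and clamp block at x=25, y=-58 mm (top z=158) hold a bar along y at x=25, z=140. The lever lies before the bar (-x side) at the same height, on an upright pivot at x=-12, y=-45 (bracket top z=160). Nothing stands above. The lever is pressed along the stand's +x.
- red_bar: handlebar behind the red lever: steel tube, black rubber grip 30 mm in diameter (end flange 38 mm), along the stand's y from -85 to +91 mm; origin on its axis at x=25, y=0, z=140 mm of the stand. Not to be touched.
- red_lever (a joint): angle of the red lever, rad: 0 = out at rest (blade splayed 0.32 rad from the bar), grows as pressed towards the bar, 0.32 = hard stop, blade parallel to the bar with 17 mm of air between. A spring returns it; at the press point it takes about 1.2 N to start and 3.5 N at the stop.
- red_press (a point): press point on the front face (away from the bar) of the red blade, at mid height, 85 mm from the pivot; moves with the lever, 27 mm from rest to stop. Its y runs along the blade to the ball end, x through the blade to the bar, z up. Blade 14 mm high (z=133 to 147 mm), 11 mm thick; 18 mm ball end 128 mm from the pivot.
- red_back: bare steel strip 4 x 100 x 10 mm along the bar side of the red blade (its origin is the lever's pivot); touching it means reaching behind the lever, which is not allowed.
- blue_stand: fixed test stand of the blue lever: steel base plate 100 x 150 x 10 mm (x, y, z); origin at the centre of its underside. Column and clamp block at x=25, y=-58 mm (top z=158) hold a bar along y at x=25, z=140. The lever lies before the bar (-x side) at the same height, on an upright pivot at x=-12, y=-45 (bracket top z=160). Nothing stands above. The lever is pressed along the stand's +x.
- blue_bar: handlebar behind the blue lever: steel tube, black rubber grip 30 mm in diameter (end flange 38 mm), along the stand's y from -85 to +91 mm; origin on its axis at x=25, y=0, z=140 mm of the stand. Not to be touched.
- blue_lever (a joint): angle of the blue lever, rad: 0 = out at rest (blade splayed 0.32 rad from the bar), grows as pressed towards the bar, 0.32 = hard stop, blade parallel to the bar with 17 mm of air between. A spring returns it; at the press point it takes about 1.2 N to start and 3.5 N at the stop.
- blue_press (a point): press point on the front face (away from the bar) of the blue blade, at mid height, 85 mm from the pivot; moves with the lever, 27 mm from rest to stop. Its y runs along the blade to the ball end, x through the blade to the bar, z up. Blade 14 mm high (z=133 to 147 mm), 11 mm thick; 18 mm ball end 128 mm from the pivot.
- blue_back: bare steel strip 4 x 100 x 10 mm along the bar side of the blue blade (its origin is the lever's pivot); touching it means reaching behind the lever, which is not allowed.
- vial: loose glass vial with white cap and yellow content, 28 mm across, 97 mm tall, standing between the stands; origin at the centre of its foot. Leave alone.
- stain_bottle: loose brown dropper bottle with blue top, 38 mm across, 104 mm tall; origin at the centre of its foot. Leave alone.
- tape_roll: loose yellow tape roll lying flat, 75 mm across, 19 mm high; origin at the centre of its underside. Leave alone.
- pen: loose blue pen lying down, 146 mm long, 11 mm high; origin at the centre of its underside. Leave alone.
- wash_bottle: loose green wash bottle with a bent spout, 99 x 66 x 186 mm; origin under it on the bench. Leave alone.

How it is judged:
By the outcome, as a careful person would: the job done as asked, in the order asked, and still so for the second after the job is handed in, with the robot touching nothing.
It also fails if it takes over 54 s, if anything falls off the work surface, if the arm or the gripper's body presses on something with over 40 N, if the wrist force passes 120 N, or if a joint passes its speed limit or range.

## Working session

There is one attempt and no reset: what is moved stays moved. The work goes in short steps, Python scripts to look and compute and a tool call to move; the robot and the scene stay as the last step left them, time stands still between calls to the robot, and variables do not carry over. Pictures are saved under pics/ and viewed, at most 10 in all, crops included, and the job is handed in when it is done.

Besides the shell and the picture viewer there is one more tool, called after ">>>" by a JSON object that holds its "name" and its "arguments", one argument or row to a line. send_rows: Moves the arm, as the interface text tells. Its arguments: {"type":"object","properties":{"targets":{"type":"array"},"grip_force":{"type":"number"}},"required":["targets"]}

```bash
mkdir -p pics; cat > h.py <<'E'
import numpy as np, cv2
from workcell import env, optics
def grab(n,fn=None):
    p,d=optics.grab_frame(n)
    if fn: cv2.imwrite('pics/'+fn,p[:,:,::-1])
    return p,d
def ray(n,px):
    c=optics.camera_info(n);K=np.array(c['camera_matrix'],float)
    u=cv2.undistortPoints(np.array([[px]],float),K,np.array([c['k1'],0,0,0.]))[0,0]
    return np.array([u[0],u[1],1.])
def cam2w(n,P,T=None):
    c=optics.camera_info(n)
    if 'mount' in c and c.get('mount') is not None:
        return (T@np.array(c['mount'])@np.r_[P,1])[:3]
    return np.array(c['R']).T@(P-np.array(c['t']))
def center(n):
    return cam2w(n,np.zeros(3))
def tri(a,pa,b,pb):
    A=np.zeros((3,3));B=np.zeros(3);L=[]
    for n,p in((a,pa),(b,pb)):
        o=center(n);d=cam2w(n,ray(n,p))-o;d/=np.linalg.norm(d);M=np.eye(3)-np.outer(d,d);A+=M;B+=M@o;L.append((o,M))
    X=np.linalg.solve(A,B);return X,[np.linalg.norm(M@(X-o)) for o,M in L]
def onz(n,p,z):
    o=center(n);d=cam2w(n,ray(n,p))-o;return o+d*(z-o[2])/d[2]
E
python3 - <<'E'
from h import *
print({k:v for k,v in env.state().items()})
D={}
for c in('scene','top'):
    grab(c,c+'0.png')
    for n in('red_press','blue_press','red_bar','blue_bar','red_stand','blue_stand','vial','wash_bottle','stain_bottle','red_lever','blue_lever'):
        r=optics.place_of(c,n) if n[-5:]!='lever' else optics.silhouettes(c,n)
        D[c,n]=r; print(c,n,[(np.round(x['at'],1),round(x['conf'],2)) for x in r[:2]])
for n in('red_press','blue_press','red_bar','blue_bar','red_stand','blue_stand','vial','wash_bottle','stain_bottle'):
    a,b=D['scene',n],D['top',n]
    if a and b: print(n,*[np.round(x,1) for x in tri('scene',a[0]['at'],'top',b[0]['at'])])
E
```

```text
{'time_s': 0.0, 'qpos': array([-7.23632081e+01,  1.83492770e+01,  8.97073974e+01, -1.19599841e-03,
        7.20409205e+01, -1.14432864e+00]), 'qvel': array([ 0.07549331, -0.0127726 , -0.00105098, -0.04713484, -0.05756244,
        0.00566768]), 'effort': array([-1.35367109e-04, -4.12454510e+01, -2.31975782e+01,  7.27406982e-02,
        4.56517248e-02, -1.57318050e-04]), 'ee_pos': array([ 184.98110684, -543.90368281,  213.13724008]), 'ee_rot': array([-1.79902402e+02, -8.12193458e-04,  1.87814896e+01]), 'force': array([ 0.66513409, -0.74643096,  0.17312949]), 'torque': array([-0.02505837,  0.031452  , -0.02280063]), 'gripper_force': 0.0, 'gripper_width': 91.26784016874169}
scene red_press [(array([386.9, 173.1]), 0.79)]
scene blue_press [(array([302.4, 255.8]), 0.85), (array([311. , 222.7]), 0.22)]
scene red_bar [(array([361.9, 154.9]), 0.6)]
scene blue_bar [(array([280.7, 228.4]), 0.75)]
scene red_stand [(array([368.3, 200.9]), 0.82), (array([297.7, 253.7]), 0.16)]
scene blue_stand [(array([296.2, 270.7]), 0.94), (array([366.1, 201.3]), 0.44)]
scene vial [(array([326.8, 225.1]), 0.62)]
[... 426 characters left out ...]
(array([374.5, 212.8]), 0.64)]
top blue_stand [(array([270.5, 199.4]), 0.57)]
top vial [(array([326.6, 196.4]), 0.66)]
top wash_bottle [(array([356.1, 115.5]), 0.84)]
top stain_bottle [(array([203.8, 253.2]), 0.73), (array([374.1, 213.6]), 0.49)]
top red_lever [(array([380.6, 228.7]), 0.84)]
top blue_lever [(array([251.6, 215.3]), 0.51)]
red_press [505.6 223.1 349.1] [79.7 79.7]
blue_press [537.1 292.9 129.9] [1.6 1.6]
red_bar [567.3  -3.8 152. ] [0.4 0.4]
blue_bar [600.6 270.5 147. ] [0.7 0.7]
red_stand [541.9 -10.1   3.2] [4.3 4.3]
blue_stand [579.4 263.8   5. ] [5.9 5.9]
vial [587.4 117.    6.9] [3.7 3.7]
wash_bottle [811.7  36.1   2.7] [2.7 2.7]
stain_bottle [444.  440.3   9.6] [2.5 2.5]
```

```bash
python3 - <<'E'
import cv2
a=cv2.imread('pics/top0.png')[120:300,170:450];cv2.imwrite('pics/topc.png',cv2.resize(a,None,fx=2.8,fy=2.8,interpolation=2))
a=cv2.imread('pics/scene0.png')[110:310,220:460];cv2.imwrite('pics/scenec.png',cv2.resize(a,None,fx=3,fy=3,interpolation=2))
E
```

```text
(no output)
```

View pics/topc.png

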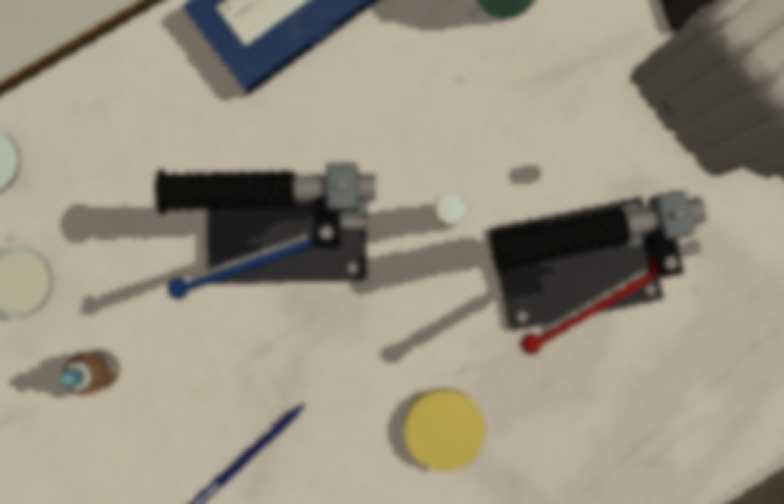

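View pics/scenec.png

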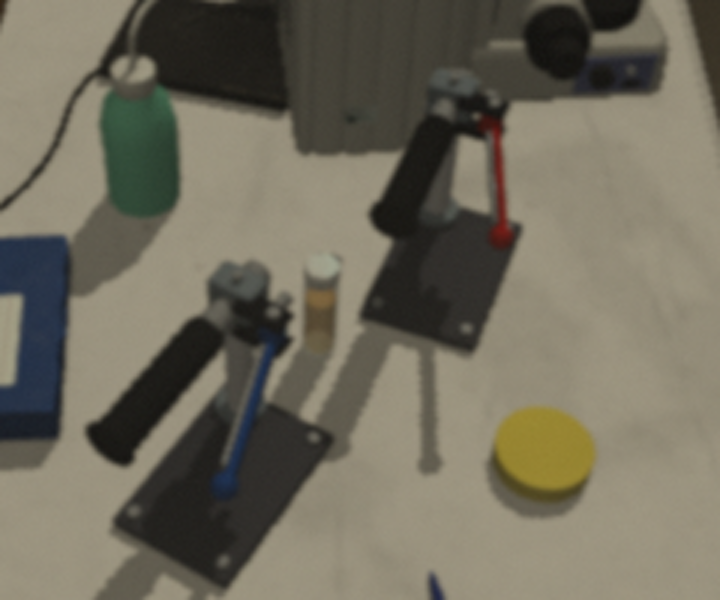

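The pictures agree with each other. Both levers splay out towards the robot, and the stands are at x ≈ 540–600 with the bars roughly along world y. The red ball is at about (359,243) and the blue ball at about (233,223) in the full top image. The vial stands between the stands. Next I fit the stand poses.

```bash
cat > fit.py <<'E'
from h import *
from scipy.optimize import least_squares
def model(p):
    x,y,w=p;R=lambda a:np.array([[np.cos(a),-np.sin(a)],[np.sin(a),np.cos(a)]])
    f=lambda a,b,z:np.r_[R(w)@[a,b]+[x,y],z]
    piv=np.array([-12,-45]);bl=R(.32)@[0,1]
    b=piv+128*bl; return f,f(*b,140),f(*piv,140)
def proj(n,X,T=None):
    c=optics.camera_info(n)
    if T is None: P=np.array(c['R'])@X+np.array(c['t'])
    else: P=(np.linalg.inv(T@np.array(c['mount']))@np.r_[X,1])[:3]
    s=P[:2]/P[2];s=s*(1+c['k1']*(s@s));K=np.array(c['camera_matrix']);return K[:2,:2]@s+K[:2,2]
E
python3 - <<'E'
from fit import *
print(np.round(optics.camera_info('wrist')['mount'],3).tolist())
ims={c:cv2.cvtColor(cv2.imread(f'pics/{c}0.png'),cv2.COLOR_BGR2HSV) for c in('top','scene')}
ball={'red':{'top':(359.5,242.5),'scene':(386.8,188.5)},'blue':{'top':(233.5,222.5),'scene':(295,271.5)}}
ends={'red':{'top':[(347,206),(419,195.5)],'scene':None}}
for col,g in(('red',(542,-10)),('blue',(580,264))):
    print(col,'ball',*tri('top',ball[col]['top'],'scene',ball[col]['scene']))
    # pivot bolt, top view (bracket top z160), clamp centre top (z158)
    bolt={'red':(670/2.8+170,263/2.8+120),'blue':(326/2.8+170,232/2.8+120)}[col]
    cl={'red':(678/2.8+170,213/2.8+120),'blue':(343/2.8+170,186/2.8+120)}[col]
    fl={'red':(490/2.8+170,247/2.8+120),'blue':(160/2.8+170,191/2.8+120)}[col]
    def res(p):
        f,b,_=model(p)
        return np.r_[[proj(c,b)-ball[col][c] for c in('top','scene')]].ravel().tolist()+list(proj('top',f(-12,-45,160))-bolt)+list(proj('top',f(25,-58,158))-cl)+list(proj('top',f(25,91,140))-fl)
    s=least_squares(res,[*g,0.],loss='soft_l1');print(col,s.x[:2],np.degrees(s.x[2]),np.round(s.fun,1))
E
```

```text
[[-0.0, -0.963, -0.27, 76.622], [1.0, -0.0, 0.0, -1.076], [-0.001, -0.27, 0.963, -169.284], [0.0, 0.0, 0.0, 1.0]]
red ball [475.44992234  53.83282396 143.40978593] [np.float64(1.1883744538588952), np.float64(1.1883744538589514)]
red [542.86861632 -11.25634592] 11.003894938596755 [-0.  -0.3 -1.4  0.8  0.6 -0.3 -0.5  0.2  1.1  1.9]
blue ball [524.10866628 336.54648512 142.40919872] [np.float64(1.4921795847281067), np.float64(1.4921795847279127)]
blue [578.31879506 260.87002101] 0.7874320320894781 [ 0.5  0.2 -1.2  0.4  0.6  0.1  0.  -0.2 -0.1  0.5]
```

>>> {"name": "send_rows", "arguments": {
  "targets": [
    [[0, 0, -0.0072, 0.1, 0.22, 0.02, 1], [0, 0, -0.0072, 0.1, 0.22, 0.02, 1], [0, 0, -0.0072, 0.1, 0.22, 0.02, 1], [0, 0, -0.0072, 0.1, 0.22, 0.02, 1], [0, 0, -0.0072, 0.1, 0.22, 0.02, 1], [0, 0, -0.0072, 0.1, 0.22, 0, 1], [0, 0, -0.0072, 0.1, 0.22, 0, 1], [0, 0, -0.0072, 0.1, 0.22, 0, 1], [0, 0, -0.0072, 0.1, 0.22, 0, 1], [0, 0, -0.0072, 0.1, 0.22, 0, 1], [0, 0, -0.0072, 0.1, 0.22, 0, 1], [0, 0, -0.0072, 0.1, 0.22, 0, 1]]
  ],
  "grip_force": 20
}}

```text
time_s: 2.4
ee_pos: [425.6, -14.4, 234.4]
ee_rot: [180.0, -0.1, 11.0]
force: [0.7, -0.8, 0.6]
gripper_width: 0.8
gripper_force: 0.0
```

>>> {"name": "send_rows", "arguments": {
  "targets": [
    [[0, 0, 0, 0, 0.05, 0, 1], [0, 0, 0, 0, 0.06, 0, 1], [0, 0, 0, 0, 0, 0, 1], [0, 0, 0, 0, 0, 0, 1]]
  ]
}}

```text
time_s: 2.8
ee_pos: [424.7, 4.7, 234.0]
ee_rot: [180.0, 0.0, 11.0]
force: [-0.1, 0.1, 0.2]
gripper_width: 0.8
gripper_force: 0.0
```

```bash
cat >> h.py <<'E'
from scipy.spatial.transform import Rotation as Ro
def tool():
    s=env.state();T=np.eye(4);T[:3,:3]=Ro.from_euler('xyz',s['ee_rot'],degrees=True).as_matrix();T[:3,3]=s['ee_pos'];return T,s
E
python3 - <<'E'
from fit import *
T,s=tool(); p,d=grab('wrist','w1.png')
print(s['time_s'],s['ee_pos'],s['ee_rot'],s['gripper_width'],s['force'])
for n in('red_press','red_bar','red_stand'): print(n,[(np.round(x['at'],1),round(x['conf'],2)) for x in optics.place_of('wrist',n)[:2]])
f,b,pv=model([542.9,-11.3,np.radians(11)])
import math
pr=f(-12-85*math.sin(.32)-5.5*math.cos(.32),-45+85*math.cos(.32)-5.5*math.sin(.32),140)
im=p[:,:,::-1].copy()
for X in(b,pv,pr,f(-12,-45,160),f(25,-58,158),f(25,91,140)):
    q=proj('wrist',X,T);print(np.round(X),np.round(q,1));cv2.drawMarker(im,tuple(int(round(v)) for v in q),(0,255,0),0,8)
cv2.imwrite('pics/w1m.png',im)
E
```

```text
2.8 [424.66681327   4.72237434 234.00785076] [1.79964349e+02 1.54819609e-02 1.09561583e+01] 0.8065476024681587 [-0.08936024  0.10868402  0.19862224]
red_press [(array([323. , 125.1]), 0.77)]
red_bar [(array([370.5,  33.8]), 0.96)]
red_stand [(array([352.4,  83.8]), 0.91), (array([371.1,  30.7]), 0.17)]
[477.  54. 140.] [274.5 137.7]
[540. -58. 140.] [427.7  84.7]
[493.  14. 140.] [326.5 127.2]
[540. -58. 160.] [436.9  81.8]
[579. -63. 158.] [460.5  24.3]
[550.  83. 140.] [250.7  31.9]
```

View pics/w1m.png

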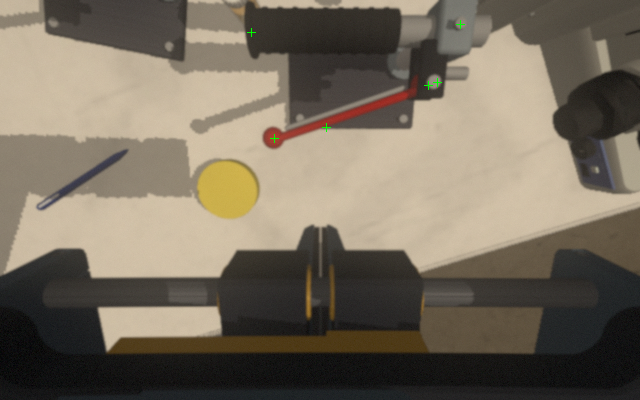

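The wrist view confirms the fit: the red ball is at (274,138), the blade runs to the pivot at (430,84), and the model marks are within 3 px. Next I go down in front of the lever and approach.

>>> {"name": "send_rows", "arguments": {
  "targets": [
    [[0, 0, 0, 0, 0, -0.145, 1], [0, 0, 0, 0, 0, -0.145, 1], [0, 0, 0, 0, 0, -0.145, 1], [0, 0, 0, 0, 0, -0.145, 1], [0, 0, 0, 0.049, 0.0095, 0, 1], [0, 0, 0, 0.049, 0.0095, 0, 1], [0, 0, 0, 0.049, 0.0095, 0, 1], [0, 0, 0, 0.0294, 0.0057, 0, 1], [0, 0, 0, 0, 0, 0, 1], [0, 0, 0, 0, 0, 0, 1]]
  ]
}}

```text
time_s: 4.0
ee_pos: [460.6, 12.5, 118.4]
ee_rot: [180.0, -0.0, 11.0]
force: [-0.4, -0.6, -0.9]
gripper_width: 0.4
gripper_force: 0.0
```

```bash
cat > look.py <<'E'
from fit import *
import sys
name,x,y,w=sys.argv[1],*map(float,sys.argv[2:5]);w=np.radians(w)
T,s=tool();r=s['ee_pos'][:2]-[x,y]
p,d=grab('wrist',sys.argv[5] if len(sys.argv)>5 else None)
R=np.array([[np.cos(w),-np.sin(w)],[np.sin(w),np.cos(w)]])
print('t',round(s['time_s'],2),'stand xy',np.round(R.T@r,1),'z',s['ee_pos'][2].round(1),'F stand',np.round(R.T@s['force'][:2],2),s['force'][2].round(2))
# lever angle by colour: principal line of blade pixels at z=140+7
h=cv2.cvtColor(p,cv2.COLOR_RGB2HSV);H,S,V=[h[...,i].astype(int) for i in range(3)]
m=(S>120)&(V>50)&(((H<8)|(H>172)) if name=='red' else ((H>100)&(H<125)))
c=optics.camera_info('wrist');q=np.argwhere(m)[:,::-1].astype(float)
M=T@np.array(c['mount']);o=M[:3,3]
u=cv2.undistortPoints(q[:,None],np.array(c['camera_matrix'],float),np.array([c['k1'],0,0,0.]))[:,0]
D=np.c_[u,np.ones(len(u))]@M[:3,:3].T
W=o+D*((147-o[2])/D[:,2])[:,None]
L=(W[:,:2]-[x,y])@R
k=(L[:,1]>-35)&(L[:,1]<90)&(L[:,0]>-75)&(L[:,0]<5);L=L[k]
l=L[L[:,1]<65]
a=np.polyfit(l[:,1],l[:,0],1);print('n',len(l),'splay',round(-np.arctan(a[0]),3),'x at y=-45:',round(np.polyval(a,-45),1),'y=40:',round(np.polyval(a,40),1),'ball',np.round(L[L[:,1]>65].mean(0),1) if (L[:,1]>65).any() else None)
E
python3 look.py red 542.9 -11.3 11 w2.png
```

```text
t 4.0 stand xy [-76.2  39.1] z 118.4 F stand [-0.47 -0.48] -0.86
n 3421 splay 0.357 x at y=-45: -8.5 y=40: -40.2 ball [-49.1  75.1]
```

View pics/w2.png

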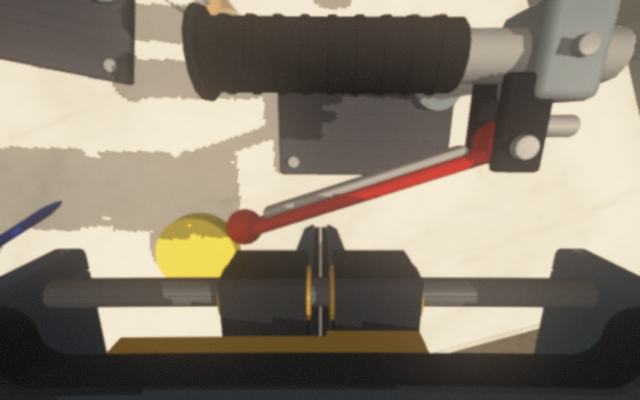

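>>> {"name": "send_rows", "arguments": {
  "targets": [
    [[0, 0, 0, 0.0128, 0.0025, 0, 1], [0, 0, 0, 0.0128, 0.0025, 0, 1], [0, 0, 0, 0.0128, 0.0025, 0, 1], [0, 0, 0, 0.0128, 0.0025, 0, 1], [0, 0, 0, 0.0128, 0.0025, 0, 1], [0, 0, 0, 0.0128, 0.0025, 0, 1], [0, 0, 0, 0.0128, 0.0025, 0, 1], [0, 0, 0, 0.0128, 0.0025, 0, 1], [0, 0, 0, 0.0128, 0.0025, 0, 1], [0, 0, 0, 0.0128, 0.0025, 0, 1], [0, 0, 0, 0, 0, 0, 1]]
  ]
}}

```text
time_s: 5.15
ee_pos: [486.2, 17.5, 117.8]
ee_rot: [180.0, 0.0, 11.0]
force: [-2.2, 0.5, -1.3]
gripper_width: 0.3
gripper_force: 1.0
```

```bash
python3 look.py red 542.9 -11.3 11 w3.png
```

```text
t 5.15 stand xy [-50.2  39.1] z 117.8 F stand [-2.09  0.88] -1.26
n 3144 splay 0.206 x at y=-45: -8.1 y=40: -25.9 ball [-29.1  78.4]
```

View pics/w3.png

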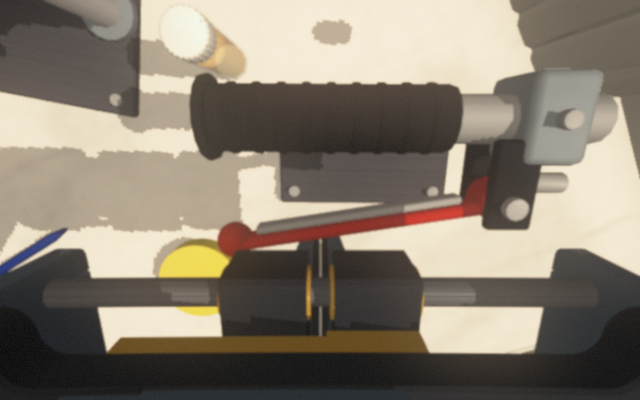

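>>> {"name": "send_rows", "arguments": {
  "targets": [
    [[0, 0, 0, 0.0098, 0.0019, 0, 1], [0, 0, 0, 0.0098, 0.0019, 0, 1], [0, 0, 0, 0.0098, 0.0019, 0, 1], [0, 0, 0, 0.0098, 0.0019, 0, 1], [0, 0, 0, 0.0098, 0.0019, 0, 1], [0, 0, 0, 0, 0, 0, 1]]
  ]
}}

```text
time_s: 5.8
ee_pos: [496.0, 19.5, 117.9]
ee_rot: [-180.0, 0.0, 11.0]
force: [-4.1, 0.6, 0.0]
gripper_width: -0.2
gripper_force: 1.4
```

```bash
python3 look.py red 542.9 -11.3 11;python3 look.py red 542.9 -11.3 11
```

```text
t 5.8 stand xy [-40.2  39.2] z 117.9 F stand [-3.87  1.35] 0.01
n 3060 splay 0.1 x at y=-45: -8.4 y=40: -17.0 ball [-16.7  79.5]
t 5.85 stand xy [-40.3  39.1] z 117.9 F stand [-2.52  2.5 ] -0.38
n 3058 splay 0.101 x at y=-45: -8.5 y=40: -17.1 ball [-16.8  79.5]
```

>>> {"name": "send_rows", "arguments": {
  "targets": [
    [[0, 0, 0, 0.0049, 0.001, 0, 1], [0, 0, 0, 0.0049, 0.001, 0, 1], [0, 0, 0, 0.0049, 0.001, 0, 1], [0, 0, 0, 0.0049, 0.001, 0, 1], [0, 0, 0, 0, 0, 0, 1]]
  ]
}}

```text
time_s: 6.4
ee_pos: [499.8, 20.2, 117.9]
ee_rot: [-180.0, 0.0, 11.0]
force: [-3.8, 1.8, -0.2]
gripper_width: 0.3
gripper_force: 1.6
```

```bash
for i in 1 2 3; do python3 look.py red 542.9 -11.3 11;done
```

```text
t 6.4 stand xy [-36.3  39.2] z 117.9 F stand [-3.38  2.48] -0.18
n 3024 splay 0.057 x at y=-45: -8.5 y=40: -13.4 ball [-11.4  79.5]
t 6.45 stand xy [-36.3  39.1] z 118.0 F stand [-2.62  1.68] -0.27
n 3032 splay 0.057 x at y=-45: -8.6 y=40: -13.5 ball [-11.5  79.5]
t 6.5 stand xy [-36.4  39.1] z 118.0 F stand [-2.89  3.06] -0.54
n 3040 splay 0.057 x at y=-45: -8.6 y=40: -13.5 ball [-11.6  79.5]
```

>>> {"name": "send_rows", "arguments": {
  "targets": [
    [[0, 0, 0, 0.0049, 0.001, 0, 1], [0, 0, 0, 0, 0, 0, 1]]
  ]
}}

```text
time_s: 6.75
ee_pos: [500.7, 20.4, 118.0]
ee_rot: [-180.0, 0.0, 11.0]
force: [-4.0, 1.0, 1.2]
gripper_width: 0.8
gripper_force: 1.7
```

```bash
for i in 1 2 3 4; do python3 look.py red 542.9 -11.3 11;done
```

```text
t 6.75 stand xy [-35.4  39.2] z 118.0 F stand [-3.71  1.77] 1.19
n 2989 splay 0.048 x at y=-45: -8.6 y=40: -12.7 ball [-10.3  79.5]
t 6.8 stand xy [-35.4  39.2] z 117.9 F stand [-3.72  1.95] 0.22
n 2995 splay 0.049 x at y=-45: -8.5 y=40: -12.7 ball [-10.3  79.5]
t 6.85 stand xy [-35.4  39.2] z 118.0 F stand [-3.51  2.66] 0.15
n 2992 splay 0.049 x at y=-45: -8.5 y=40: -12.7 ball [-10.3  79.5]
t 6.9 stand xy [-35.4  39.1] z 118.0 F stand [-2.82  2.88] 0.1
n 2989 splay 0.049 x at y=-45: -8.5 y=40: -12.7 ball [-10.3  79.5]
```

>>> {"name": "send_rows", "arguments": {
  "targets": [
    [[0, 0, 0, 0.0029, 0.0006, 0, 1], [0, 0, 0, 0, 0, 0, 1]]
  ]
}}

```text
time_s: 7.15
ee_pos: [501.1, 20.5, 117.9]
ee_rot: [-180.0, 0.0, 11.0]
force: [-4.9, 1.6, 0.7]
gripper_width: 0.7
gripper_force: 2.0
```

```bash
for i in 1 2 3 4; do python3 look.py red 542.9 -11.3 11;done
```

```text
t 7.15 stand xy [-34.9  39.2] z 117.9 F stand [-4.49  2.49] 0.71
n 3025 splay 0.042 x at y=-45: -8.7 y=40: -12.2 ball [-9.5 79.5]
t 7.2 stand xy [-34.9  39.2] z 117.9 F stand [-3.91  3.6 ] 0.48
n 3017 splay 0.042 x at y=-45: -8.7 y=40: -12.2 ball [-9.6 79.5]
t 7.25 stand xy [-34.9  39.1] z 117.9 F stand [-3.85  1.94] 0.76
n 3016 splay 0.041 x at y=-45: -8.7 y=40: -12.2 ball [-9.5 79.5]
t 7.3 stand xy [-34.9  39.2] z 117.9 F stand [-4.28  2.97] -0.4
n 3024 splay 0.042 x at y=-45: -8.6 y=40: -12.2 ball [-9.5 79.6]
```

>>> {"name": "send_rows", "arguments": {
  "targets": [
    [[0, 0, 0, 0.002, 0.0004, 0, 1], [0, 0, 0, 0, 0, 0, 1], [0, 0, 0, 0, 0, 0, 1]]
  ]
}}

```text
time_s: 7.65
ee_pos: [501.3, 20.5, 118.0]
ee_rot: [-180.0, 0.0, 11.0]
force: [-5.1, 1.0, 1.2]
gripper_width: 0.4
gripper_force: 2.4
```

```bash
for i in 1 2 3 4; do python3 look.py red 542.9 -11.3 11 w4.png;done
```

```text
t 7.65 stand xy [-34.8  39.2] z 118.0 F stand [-4.81  2.  ] 1.22
n 3017 splay 0.039 x at y=-45: -8.7 y=40: -12.0 ball [-9.3 79.6]
t 7.7 stand xy [-34.8  39.2] z 117.9 F stand [-4.63  2.74] 1.09
n 3007 splay 0.039 x at y=-45: -8.6 y=40: -12.0 ball [-9.2 79.6]
t 7.75 stand xy [-34.8  39.2] z 117.9 F stand [-3.94  3.02] 1.35
n 3009 splay 0.039 x at y=-45: -8.7 y=40: -12.0 ball [-9.3 79.6]
t 7.8 stand xy [-34.8  39.2] z 117.9 F stand [-5.35  3.03] 0.64
n 3004 splay 0.039 x at y=-45: -8.7 y=40: -12.0 ball [-9.3 79.6]
```

View pics/w4.png

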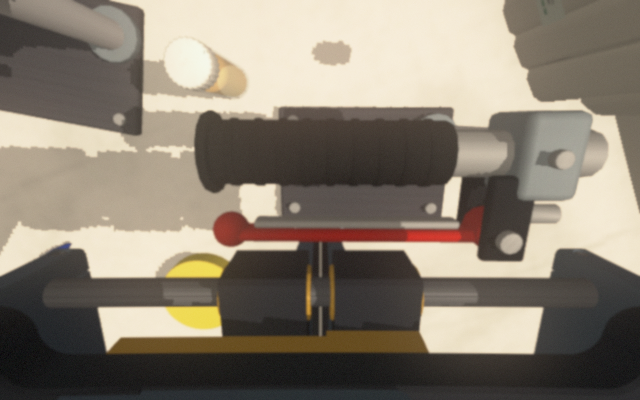

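The blade is parallel to the bar and at its stop, with a force of about 4.5 N. I hold, then let go.

>>> {"name": "send_rows", "arguments": {
  "targets": [
    [[0, 0, 0, 0, 0, 0, 1], [0, 0, 0, 0, 0, 0, 1], [0, 0, 0, 0, 0, 0, 1], [0, 0, 0, 0, 0, 0, 1], [0, 0, 0, 0, 0, 0, 1], [0, 0, 0, 0, 0, 0, 1], [0, 0, 0, 0, 0, 0, 1], [0, 0, 0, 0, 0, 0, 1], [0, 0, 0, 0, 0, 0, 1], [0, 0, 0, 0, 0, 0, 1], [0, 0, 0, 0, 0, 0, 1], [0, 0, 0, 0, 0, 0, 1]]
  ]
}}

```text
time_s: 9.05
ee_pos: [501.3, 20.5, 117.9]
ee_rot: [-180.0, 0.0, 11.0]
force: [-4.9, 1.9, 0.4]
gripper_width: 0.2
gripper_force: 2.4
```

>>> {"name": "send_rows", "arguments": {
  "targets": [
    [[0, 0, 0, -0.0245, -0.0048, 0, 1], [0, 0, 0, -0.0245, -0.0048, 0, 1], [0, 0, 0, -0.0245, -0.0048, 0, 1], [0, 0, 0, -0.0245, -0.0048, 0, 1], [0, 0, 0, -0.0245, -0.0048, 0, 1], [0, 0, 0, -0.0245, -0.0048, 0, 1], [0, 0, 0, -0.0245, -0.0048, 0, 1], [0, 0, 0, -0.049, -0.0095, 0, 1], [0, 0, 0, -0.049, -0.0095, 0, 1], [0, 0, 0, -0.049, -0.0095, 0, 1], [0, 0, 0, 0, 0, 0, 1]]
  ]
}}

```text
time_s: 10.15
ee_pos: [436.2, 8.0, 117.9]
ee_rot: [-180.0, 0.1, 11.0]
force: [-0.8, 0.1, -0.2]
gripper_width: 0.7
gripper_force: 0.0
```

```bash
python3 look.py red 542.9 -11.3 11
```

```text
t 10.15 stand xy [-101.    39.3] z 117.9 F stand [-0.77  0.21] -0.17
n 4097 splay 0.349 x at y=-45: -10.0 y=40: -41.0 ball [-50.5  75.2]
```

>>> {"name": "send_rows", "arguments": {
  "targets": [
    [[0, 0, 0, 0, 0, 0.195, 1], [0, 0, 0, 0, 0, 0.195, 1], [0, 0, 0, 0, 0, 0.195, 1], [0, 0, -0.0162, 0.0226, 0.208, 0, 1], [0, 0, -0.0162, 0.0226, 0.208, 0, 1], [0, 0, -0.0162, 0.0226, 0.208, 0, 1], [0, 0, -0.0162, 0.0226, 0.208, 0, 1], [0, 0, -0.0162, 0.0226, 0.208, 0, 1], [0, 0, -0.0162, 0.0226, 0.208, 0, 1], [0, 0, -0.0162, 0.0226, 0.208, 0, 1], [0, 0, 0, 0, 0, 0, 1], [0, 0, 0, 0, 0, 0, 1]]
  ]
}}

```text
time_s: 11.4
ee_pos: [469.6, 299.9, 234.4]
ee_rot: [179.9, 0.0, 0.9]
force: [-0.6, -0.4, -0.2]
gripper_width: 0.4
gripper_force: 0.0
```

```bash
python3 - <<'E'
from fit import *
T,s=tool(); p,d=grab('wrist')
print(s['time_s'],s['ee_pos'],s['ee_rot'])
f,b,pv=model([578.3,260.9,np.radians(.8)])
im=p[:,:,::-1].copy()
for X in(b,f(-12,-45,160),f(25,-58,158),f(25,91,140)):
    q=proj('wrist',X,T);cv2.drawMarker(im,tuple(int(round(v)) for v in q),(0,255,0),0,8)
cv2.imwrite('pics/w5m.png',im)
E
python3 look.py blue 578.3 260.9 .8
```

```text
11.4 [469.58749413 299.88906833 234.44540489] [1.79944401e+02 3.12079483e-02 9.15081313e-01]
t 11.45 stand xy [-108.2   39.6] z 234.7 F stand [-0.57 -0.45] 0.09
n 332 splay 0.314 x at y=-45: -12.3 y=40: -40.0 ball None
```

View pics/w5m.png

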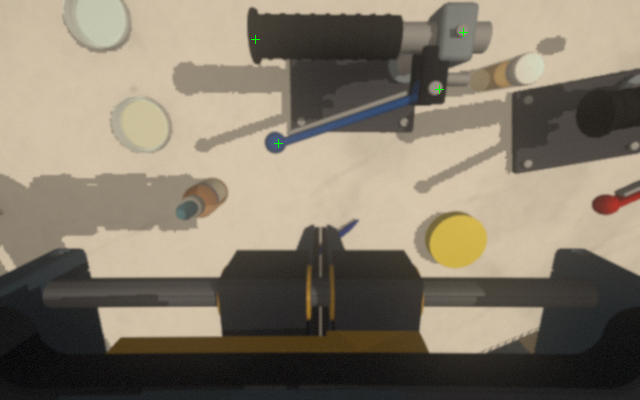

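The marks sit on the blue ball (276,143), the bolt (436,89) and the clamp, so the fit holds. I go down and approach the same way.

>>> {"name": "send_rows", "arguments": {
  "targets": [
    [[0, 0, 0, 0, 0, -0.145, 1], [0, 0, 0, 0, 0, -0.145, 1], [0, 0, 0, 0, 0, -0.145, 1], [0, 0, 0, 0, 0, -0.145, 1], [0, 0, 0, 0.05, 0.0007, 0, 1], [0, 0, 0, 0.05, 0.0007, 0, 1], [0, 0, 0, 0.04, 0.0006, 0, 1], [0, 0, 0, 0.02, 0.0003, 0, 1], [0, 0, 0, 0, 0, 0, 1], [0, 0, 0, 0, 0, 0, 1]]
  ]
}}

```text
time_s: 12.5
ee_pos: [501.8, 299.8, 119.5]
ee_rot: [-180.0, -0.0, 0.8]
force: [-0.5, 0.1, 0.1]
gripper_width: 0.7
gripper_force: 0.0
```

```bash
sed -i 's/(S>120)&(V>50)/(S>(120 if name=="red" else 95))\&(V>40)/; s/(H>100)&(H<125)/(H>100)\&(H<130)/' look.py; python3 look.py blue 578.3 260.9 .8 w6.png
```

```text
t 12.5 stand xy [-75.9  40. ] z 119.5 F stand [-0.53  0.09] 0.09
n 1841 splay 0.323 x at y=-45: -11.0 y=40: -39.4 ball None
```

>>> {"name": "send_rows", "arguments": {
  "targets": [
    [[0, 0, 0, 0.013, 0.0002, 0, 1], [0, 0, 0, 0.013, 0.0002, 0, 1], [0, 0, 0, 0.013, 0.0002, 0, 1], [0, 0, 0, 0.013, 0.0002, 0, 1], [0, 0, 0, 0.013, 0.0002, 0, 1], [0, 0, 0, 0.013, 0.0002, 0, 1], [0, 0, 0, 0.013, 0.0002, 0, 1], [0, 0, 0, 0.013, 0.0002, 0, 1], [0, 0, 0, 0.013, 0.0002, 0, 1], [0, 0, 0, 0.013, 0.0002, 0, 1], [0, 0, 0, 0, 0, 0, 1]]
  ]
}}

```text
time_s: 13.65
ee_pos: [527.8, 300.3, 118.9]
ee_rot: [-180.0, 0.0, 0.8]
force: [-2.0, 1.0, 0.3]
gripper_width: 0.7
gripper_force: 1.0
```

```bash
python3 look.py blue 578.3 260.9 .8
```

```text
t 13.65 stand xy [-49.9  40.1] z 118.9 F stand [-2.  1.] 0.32
n 1347 splay 0.169 x at y=-45: -11.0 y=40: -25.5 ball [-32.3  76.1]
```

>>> {"name": "send_rows", "arguments": {
  "targets": [
    [[0, 0, 0, 0.01, 0.0001, 0, 1], [0, 0, 0, 0.01, 0.0001, 0, 1], [0, 0, 0, 0.01, 0.0001, 0, 1], [0, 0, 0, 0.01, 0.0001, 0, 1], [0, 0, 0, 0, 0, 0, 1]]
  ]
}}

```text
time_s: 14.2
ee_pos: [535.9, 300.4, 118.9]
ee_rot: [-180.0, -0.0, 0.8]
force: [-2.8, 1.6, -0.3]
gripper_width: 0.2
gripper_force: 1.3
```

```bash
python3 look.py blue 578.3 260.9 .8 w7.png;python3 look.py blue 578.3 260.9 .8
```

```text
t 14.2 stand xy [-41.9  40.1] z 118.9 F stand [-2.75  1.67] -0.26
n 1830 splay 0.084 x at y=-45: -11.2 y=40: -18.4 ball [-21.4  69.6]
t 14.25 stand xy [-42.   40.1] z 119.0 F stand [-3.62  1.91] 0.51
n 1836 splay 0.086 x at y=-45: -11.2 y=40: -18.5 ball [-21.6  69.7]
```

View pics/w7.png

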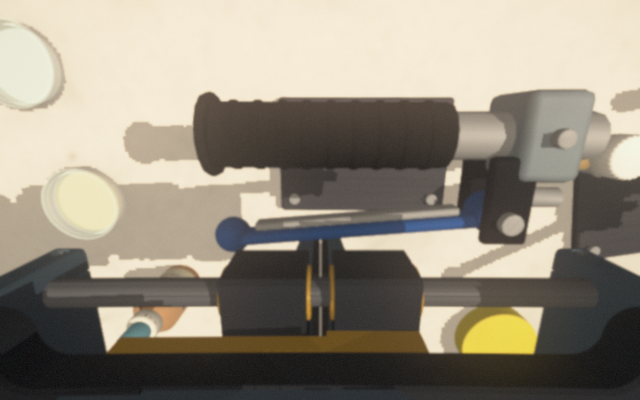

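>>> {"name": "send_rows", "arguments": {
  "targets": [
    [[0, 0, 0, 0.007, 0.0001, 0, 1], [0, 0, 0, 0.007, 0.0001, 0, 1], [0, 0, 0, 0.007, 0.0001, 0, 1], [0, 0, 0, 0.004, 0, 0, 1], [0, 0, 0, 0, 0, 0, 1]]
  ]
}}

```text
time_s: 14.8
ee_pos: [540.7, 300.4, 119.0]
ee_rot: [-180.0, -0.0, 0.8]
force: [-2.9, 2.5, 0.1]
gripper_width: 0.5
gripper_force: 1.5
```

```bash
for i in 1 2 3;do python3 look.py blue 578.3 260.9 .8;done
```

```text
t 14.8 stand xy [-37.  40.] z 119.0 F stand [-2.87  2.59] 0.08
n 1928 splay 0.031 x at y=-45: -11.4 y=40: -14.0 ball [-15.3  72.3]
t 14.85 stand xy [-37.1  40. ] z 119.0 F stand [-3.59  1.37] 0.72
n 1936 splay 0.032 x at y=-45: -11.3 y=40: -14.0 ball [-15.5  72.8]
t 14.9 stand xy [-37.1  40. ] z 119.0 F stand [-3.51  3.56] -0.06
n 1948 splay 0.032 x at y=-45: -11.3 y=40: -14.0 ball [-15.4  73. ]
```

>>> {"name": "send_rows", "arguments": {
  "targets": [
    [[0, 0, 0, 0.005, 0, 0, 1], [0, 0, 0, 0, 0, 0, 1]]
  ]
}}

```text
time_s: 15.15
ee_pos: [541.7, 300.4, 119.0]
ee_rot: [180.0, -0.0, 0.8]
force: [-3.3, 2.5, 0.2]
gripper_width: 0.7
gripper_force: 1.6
```

```bash
for i in 1 2 3;do python3 look.py blue 578.3 260.9 .8 ;done
```

```text
t 15.15 stand xy [-36.  40.] z 119.0 F stand [-3.26  2.51] 0.19
n 1925 splay 0.02 x at y=-45: -11.4 y=40: -13.1 ball [-14.1  71.9]
t 15.2 stand xy [-36.1  40. ] z 119.0 F stand [-3.5   2.58] -0.31
n 1920 splay 0.02 x at y=-45: -11.4 y=40: -13.1 ball [-14.1  72.6]
t 15.25 stand xy [-36.1  40. ] z 119.0 F stand [-3.    2.55] -0.54
n 1919 splay 0.02 x at y=-45: -11.4 y=40: -13.1 ball [-14.2  72.9]
```

Now I make small steps to the stop.

>>> {"name": "send_rows", "arguments": {
  "targets": [
    [[0, 0, 0, 0.004, 0, 0, 1], [0, 0, 0, 0, 0, 0, 1]]
  ]
}}

```text
time_s: 15.5
ee_pos: [542.5, 300.3, 119.0]
ee_rot: [180.0, -0.0, 0.8]
force: [-2.7, 1.3, 0.4]
gripper_width: 0.2
gripper_force: 1.6
```

```bash
for i in 1 2 3;do python3 look.py blue 578.3 260.9 .8;done
```

```text
t 15.5 stand xy [-35.2  39.9] z 119.0 F stand [-2.68  1.35] 0.44
n 1977 splay 0.013 x at y=-45: -11.3 y=40: -12.4 ball [-13.1  72.3]
t 15.55 stand xy [-35.3  39.9] z 119.0 F stand [-3.02  2.56] -0.06
n 1977 splay 0.013 x at y=-45: -11.3 y=40: -12.4 ball [-13.1  72.4]
t 15.6 stand xy [-35.3  39.9] z 119.0 F stand [-3.36  2.26] 0.35
n 1977 splay 0.013 x at y=-45: -11.4 y=40: -12.5 ball [-13.2  72.2]
```

>>> {"name": "send_rows", "arguments": {
  "targets": [
    [[0, 0, 0, 0.0025, 0, 0, 1], [0, 0, 0, 0, 0, 0, 1]]
  ]
}}

```text
time_s: 15.85
ee_pos: [543.0, 300.4, 119.0]
ee_rot: [-180.0, -0.0, 0.8]
force: [-2.4, 2.7, 0.4]
gripper_width: 0.6
gripper_force: 1.7
```

```bash
for i in 1 2 3 4;do python3 look.py blue 578.3 260.9 .8 ;done
```

```text
t 15.85 stand xy [-34.8  40. ] z 119.0 F stand [-2.33  2.75] 0.37
n 1999 splay 0.007 x at y=-45: -11.4 y=40: -12.0 ball [-12.5  72.6]
t 15.9 stand xy [-34.8  39.9] z 119.0 F stand [-3.15  3.29] 0.27
n 2004 splay 0.007 x at y=-45: -11.4 y=40: -12.0 ball [-12.5  72.9]
t 15.95 stand xy [-34.8  39.9] z 119.0 F stand [-3.36  3.21] -0.49
n 2007 splay 0.007 x at y=-45: -11.5 y=40: -12.1 ball [-12.5  72.5]
t 16.0 stand xy [-34.8  40. ] z 119.0 F stand [-3.48  2.34] 0.36
n 2008 splay 0.007 x at y=-45: -11.5 y=40: -12.1 ball [-12.6  72.2]
```

>>> {"name": "send_rows", "arguments": {
  "targets": [
    [[0, 0, 0, 0.0025, 0, 0, 1], [0, 0, 0, 0, 0, 0, 1]]
  ]
}}

```text
time_s: 16.25
ee_pos: [543.4, 300.4, 119.0]
ee_rot: [-180.0, 0.0, 0.8]
force: [-2.5, 2.5, -0.0]
gripper_width: 0.3
gripper_force: 1.8
```

```bash
for i in 1 2 3 4;do python3 look.py blue 578.3 260.9 .8;done
```

```text
t 16.25 stand xy [-34.3  39.9] z 119.0 F stand [-2.51  2.57] -0.02
n 2085 splay 0.001 x at y=-45: -11.5 y=40: -11.6 ball [-11.8  73.7]
t 16.3 stand xy [-34.4  39.9] z 119.0 F stand [-3.24  3.11] -0.99
n 2076 splay 0.002 x at y=-45: -11.5 y=40: -11.6 ball [-11.9  73. ]
t 16.35 stand xy [-34.4  39.9] z 119.0 F stand [-4.08  2.95] -0.17
n 2082 splay 0.001 x at y=-45: -11.5 y=40: -11.6 ball [-11.9  73.3]
t 16.4 stand xy [-34.4  40. ] z 119.0 F stand [-3.17  2.96] 0.45
n 2087 splay 0.001 x at y=-45: -11.5 y=40: -11.6 ball [-12.   73.3]
```

>>> {"name": "send_rows", "arguments": {
  "targets": [
    [[0, 0, 0, 0.002, 0, 0, 1], [0, 0, 0, 0, 0, 0, 1]]
  ]
}}

```text
time_s: 16.65
ee_pos: [543.7, 300.4, 119.0]
ee_rot: [180.0, 0.0, 0.8]
force: [-3.8, 2.8, 0.4]
gripper_width: 0.7
gripper_force: 2.0
```

```bash
for i in 1 2 3 4;do python3 look.py blue 578.3 260.9 .8 w8.png;done
```

```text
t 16.65 stand xy [-34.  40.] z 119.0 F stand [-3.79  2.84] 0.44
n 2042 splay -0.003 x at y=-45: -11.4 y=40: -11.2 ball [-11.3  73.8]
t 16.7 stand xy [-34.   39.9] z 119.0 F stand [-4.02  2.85] 1.0
n 2025 splay -0.002 x at y=-45: -11.4 y=40: -11.2 ball [-11.3  74.5]
t 16.75 stand xy [-34.   39.9] z 119.0 F stand [-4.73  3.23] -0.36
n 2039 splay -0.003 x at y=-45: -11.5 y=40: -11.2 ball [-11.3  73.9]
t 16.8 stand xy [-34.   39.9] z 119.0 F stand [-3.94  2.58] -0.38
n 2036 splay -0.002 x at y=-45: -11.4 y=40: -11.2 ball [-11.3  74.5]
```

View pics/w8.png

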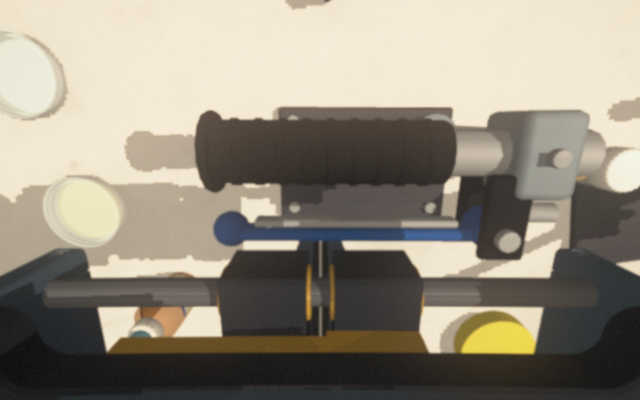

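The blue blade is parallel to the bar with its ball at (231,229), the same as red at its stop, and the force has risen to about 4 N. I hold, then let go.

>>> {"name": "send_rows", "arguments": {
  "targets": [
    [[0, 0, 0, 0, 0, 0, 1], [0, 0, 0, 0, 0, 0, 1], [0, 0, 0, 0, 0, 0, 1], [0, 0, 0, 0, 0, 0, 1], [0, 0, 0, 0, 0, 0, 1], [0, 0, 0, 0, 0, 0, 1], [0, 0, 0, 0, 0, 0, 1], [0, 0, 0, 0, 0, 0, 1], [0, 0, 0, 0, 0, 0, 1], [0, 0, 0, 0, 0, 0, 1], [0, 0, 0, 0, 0, 0, 1], [0, 0, 0, 0, 0, 0, 1]]
  ]
}}

```text
time_s: 18.05
ee_pos: [543.7, 300.4, 119.0]
ee_rot: [-180.0, 0.0, 0.8]
force: [-4.3, 2.0, 0.4]
gripper_width: 0.2
gripper_force: 2.0
```

>>> {"name": "send_rows", "arguments": {
  "targets": [
    [[0, 0, 0, -0.025, -0.0003, 0, 1], [0, 0, 0, -0.025, -0.0003, 0, 1], [0, 0, 0, -0.025, -0.0003, 0, 1], [0, 0, 0, -0.025, -0.0003, 0, 1], [0, 0, 0, -0.025, -0.0003, 0, 1], [0, 0, 0, -0.025, -0.0003, 0, 1], [0, 0, 0, -0.025, -0.0003, 0, 1], [0, 0, 0, -0.05, -0.0007, 0, 1], [0, 0, 0, -0.05, -0.0007, 0, 1], [0, 0, 0, -0.05, -0.0007, 0, 1], [0, 0, 0, 0, 0, 0, 1], [0, 0, 0, 0, 0, 0, 1]]
  ]
}}

```text
time_s: 19.25
ee_pos: [478.8, 299.7, 119.2]
ee_rot: [-180.0, -0.1, 0.8]
force: [0.6, -0.5, -0.4]
gripper_width: 0.7
gripper_force: 0.0
```

```bash
python3 look.py blue 578.3 260.9 .8
```

```text
t 19.25 stand xy [-98.9  40.2] z 119.2 F stand [ 0.63 -0.53] -0.44
n 3140 splay 0.354 x at y=-45: -8.8 y=40: -40.3 ball [-50.3  75.1]
```

>>> {"name": "send_rows", "arguments": {
  "targets": [
    [[0, 0, 0, 0, 0, 0.15, 1], [0, 0, 0, 0, 0, 0.2, 1], [0, 0, 0, 0, 0, 0.2, 1], [0, 0, 0, 0, 0, 0, 1], [0, 0, 0, 0, 0, 0, 1], [0, 0, 0, 0, 0, 0, 1]]
  ]
}}

```text
time_s: 19.9
ee_pos: [478.3, 299.0, 227.5]
ee_rot: [179.9, 0.1, 0.8]
force: [0.1, -0.7, -0.5]
gripper_width: 0.4
gripper_force: 0.0
```

```bash
python3 - <<'E'
from h import *
a={c:cv2.imread(f'pics/{c}0.png') for c in('top','scene')}
for c in a:
    p,_=grab(c,c+'1.png')
    d=cv2.absdiff(a[c],p[:,:,::-1].copy()).max(2)
    for n in('vial','stain_bottle','tape_roll','pen','wash_bottle','red_press','blue_press'):
        r=optics.place_of(c,n);print(c,n,[np.round(x['at'],1) for x in r[:1]])
cv2.imwrite('pics/fin.png',np.vstack([cv2.resize(cv2.imread('pics/top1.png'),(480,300)),cv2.resize(cv2.imread('pics/scene1.png'),(480,300))]))
E
```

```text
top vial [array([328.5, 197.2])]
top stain_bottle []
top tape_roll [array([323.5, 273.5])]
top pen [array([252.5, 217.3])]
top wash_bottle [array([355. , 113.4])]
top red_press [array([377.9, 238. ])]
top blue_press []
scene vial [array([371.1, 334.8])]
scene stain_bottle [array([300.3, 368.9])]
scene tape_roll []
scene pen [array([371.6, 334.6])]
scene wash_bottle [array([271. , 169.8])]
scene red_press [array([387.4, 173.7])]
scene blue_press [array([402.8, 262.2])]
```

View pics/fin.png

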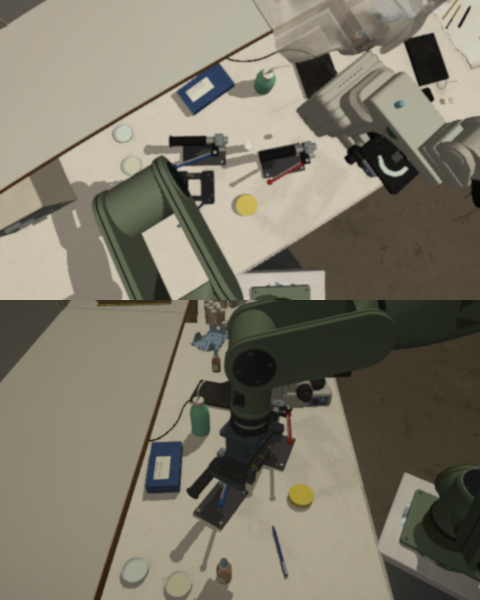

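Both levers are back out, the loose things look unmoved and the arm is clear, so I hand the job in.

```bash
python3 -c "
from workcell import env
print(env.job_done())"
```

```text
the job is handed in; nothing more can be done
None
```

I pressed the red lever, then the blue, gently to its stop at about 4–5 N, held each for over a second and let it spring fully back out; the job is handed in with the arm clear at about 20 s, and the loose things I could see are unmoved.

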